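# Point out the right vial and confirm it

## Task

Do the medicine check on the trolley: point down at the amber vial with the red cap, holding the fingertips close above the middle of its cap (within about 3 cm, without touching it) for two seconds. Then press the green button on the terminal all the way down, let it come up and move clear. Touch none of the vials nor the rack, do not bring the fingertips low over any other vial, and leave the red button and the saline bottle alone.

Things in the scene. Friction and masses are not known exactly. Their poses are not given: they have to be found in the camera images.
- amber_red: THE VIAL TO POINT AT: amber-brown glass, red cap. Injection vial with a white label band, standing upright and loose in a rack pocket; body 28 mm in diameter, cap 20 mm in diameter, 58 mm tall. Origin: centre of its underside, so the top of the cap is 58 mm above the origin; z is up along the vial.
- amber_blue: another vial: amber-brown glass, blue cap. Injection vial with a white label band, standing upright and loose in a rack pocket; body 28 mm in diameter, cap 20 mm in diameter, 58 mm tall. Origin: centre of its underside, so the top of the cap is 58 mm above the origin; z is up along the vial.
- clear_red: another vial: pale clear glass, red cap. Injection vial with a white label band, standing upright and loose in a rack pocket; body 28 mm in diameter, cap 20 mm in diameter, 58 mm tall. Origin: centre of its underside, so the top of the cap is 58 mm above the origin; z is up along the vial.
- clear_blue: another vial: pale clear glass, blue cap. Injection vial with a white label band, standing upright and loose in a rack pocket; body 28 mm in diameter, cap 20 mm in diameter, 58 mm tall. Origin: centre of its underside, so the top of the cap is 58 mm above the origin; z is up along the vial.
- rack: white plastic vial rack, fixed, a block 125 mm (its x) by 185 mm (its y), 30 mm high, with six round pockets at x = -30, +30 mm and y = -60, 0, +60 mm in its frame, four of them filled in any order. Pocket floors are 10 mm above its underside, so the vials' caps stand about 68 mm above the work surface. Origin: centre of its underside. The rack and the terminal may each stand on either side of the trolley.
- terminal: grey check terminal with a dark screen, fixed, 130 mm (its x) by 200 mm (its y), 40 mm high; on its flat top a green and a red button, 100 mm apart, at x = -28 mm and y = +50 mm (green) and -50 mm (red). Origin: centre of its underside.
- confirm (a joint): travel of the green round push button (the CONFIRM button, to be pressed): 0 m when up, 0.006 m fully down; a spring returns it, fully down takes 5 N.
- confirm_top (a point): centre of the top face of the green button (30 mm in diameter), z up; it is pressed straight down.
- reject (a joint): travel of the red round push button (the REJECT button, to be left alone): 0 m when up, 0.006 m fully down; a spring returns it, fully down takes 5 N.
- reject_top (a point): centre of the top face of the red button (30 mm in diameter), z up; it is pressed straight down.
- saline: loose white plastic bottle with a blue cap, 60 mm in diameter, 140 mm tall, standing beyond the rack and terminal. Origin: centre of its underside. A bystander.
Not all that is in view belongs to the job. Of the things shaped like the terminal, the grey one is meant. Leave any yellow look-alike of the amber_blue alone.

How it is judged (in metres and radians):
On the way, in this order (a step that is already met when the one before it is completed fails the run):
1. the fingertips dwell just above the cap of the amber vial with the red cap (horizontal distance between the grasp point and amber_red below 0.02 m and z of the grasp point in the frame of amber_red between 0.066 and 0.133 m), for 1.5 s.
2. the green button is pressed down (value of joint confirm above 0.004 m), for 0.05 s.
3. the green button has come up again (value of joint confirm below 0.0015 m), for 0.1 s.
At the end, for the whole second after the job is handed in: Both buttons are up (under 1.5 mm down); all four vials stand upright and still in their pockets within 6 mm of where they began (tilt under 0.15 rad); the bottle stands upright within 10 mm of where it began (value of joint each of confirm, reject below 0.0015 m and distance of each of amber_red, amber_blue, clear_red, clear_blue from where it was at the start of the episode below 0.006 m and angle between each of amber_red, amber_blue, clear_red, clear_blue, saline's own z axis and vertical below 0.15 rad and linear speed of each of amber_red, amber_blue, clear_red, clear_blue below 0.02 m/s and distance of saline from where it was at the start of the episode below 0.01 m); the robot touches nothing.
It fails at once if a vial or the rack is touched (contact force between any of the fingers, the arm and amber_red above 0.3 N or contact force between any of the fingers, the arm and amber_blue above 0.3 N or contact force between any of the fingers, the arm and clear_red above 0.3 N or contact force between any of the fingers, the arm and clear_blue above 0.3 N or contact force between any of the fingers, the arm and rack above 0.3 N).
It fails at once if a vial is lifted, pushed or tipped (distance of any of amber_red, amber_blue, clear_red, clear_blue from where it was at the start of the episode above 0.01 m).
It fails at once if the fingertips are brought low (about 4 cm) over a vial other than the amber one with the red cap ((horizontal distance between the grasp point and amber_blue below 0.012 m and z of the grasp point in the frame of amber_blue below 0.113 m) or (horizontal distance between the grasp point and clear_red below 0.012 m and z of the grasp point in the frame of clear_red below 0.113 m) or (horizontal distance between the grasp point and clear_blue below 0.012 m and z of the grasp point in the frame of clear_blue below 0.113 m)).
It fails at once if the red button is pressed (value of joint reject above 0.003 m).
It fails at once if the bottle is moved (distance of saline from where it was at the start of the episode above 0.015 m or angle between saline's own z axis and vertical above 0.2 rad).
It also fails if it takes over 48 s, if anything falls off the work surface, if the arm or the gripper's body presses on something with over 40 N, if the wrist force passes 120 N, or if a joint passes its speed limit or range.

## Robot

A 7-joint arm with a two-finger parallel gripper is mounted at the origin on the work surface. World frame = base frame: x ahead of the robot, y to its left, z up, the work surface at z = 0. Lengths are in mm, angles in rad, forces in N, time in s.
With the tool pointing down it reaches from about 400 to 875 mm from the base axis. Payload 4.4 kg.
Tool frame: the origin (TCP) lies at the very end of the fingers, on their centre line; the grasp point (between the pads) lies 19 mm behind it; y points along the fingers, x is the direction in which the jaws open and shut, and the axes are right-handed (so a half turn about y gives the same grasp; the last joint's range is limited). The gripper opens to 85 mm and grips with 20 to 120 N. Pads are 22 mm wide; open, the fingers measure 114 mm over their backs; the gripper's body (76 mm by 85 mm) begins 54 mm behind the grasp point. The pads swing forward as they close: fully open they stand 13 mm farther back than shut.
Start: joints at [-1.351, 0.628, 0.038, 1.517, -0.027, 0.996, -0.02], TCP at [183.227, 623.655, 231.313] pointing down, gripper open.
Joint ranges: [-3.06, 3.06], [-0.37, 2.12], [-1.25, 1.32], [0.18, 2.47], [-1.1, 4.24], [0.23, 1.98], [-2.94, 2.94]. Speed limits (rad/s): [2.57, 2.57, 3.14, 3.14, 3.14, 3.14, 3.14].

## Interface

Orientations are given as [roll, pitch, yaw] about the fixed x, y, z axes, in that order (R = Rz(yaw) Ry(pitch) Rx(roll)).
In Python, from cell import readout, eyes, finish_job gives the robot as it stands. The module is installed in compiled form; this text tells all that it offers.
- The arm moves only by the tool apply_moves, never from a script. Its argument "commands" is a list that holds one entry, the list of rows, each a list of 6 numbers: the shift along the tool's x, y, z in units of 0.04 m (1.0 is 0.04 m), then the turn, a rotation vector about the tool's x, y, z in units of 5 degrees (1.0 is 5 degrees). A call has 1 to 8 rows; each row shifts and turns the pose as measured when the row begins, along the tool's axes as they then stand; what a row does not reach is not made up. A row lasts 1/12 s, in which the tool goes at most 41.7 mm and 7.16 degrees, less where a joint would pass 70% of its speed; a pose out of reach is approached as far as the arm can. A call with a number of a shift or a turn outside -1 to 1 is refused whole. A call with a gripper value outside its range is refused whole. "claw" is the finger opening in mm, from 0 to 85.4, set as the call begins (left out, the last holds). The fingers move at their own pace and stop on an object; the grip force is fixed at half the most. Time passes only in rows, so rows that do not move let the fingers close. It gives the time, the measured TCP pose, the force and the opening at its end, in the units of the state.
- readout.read_state(): the state, without advancing time (a new reading comes with each control period).
- eyes.get_image(name): name is "scene" or "side" or "wrist"; returns a dict with "image" (420x560x3 uint8, red, green, blue), "mtx" (3x3 intrinsics, pixels), "k1" (the pictures are not rectified: a ray, as slopes to the right and down, at radius r is drawn at 1 + k1 r^2 times it, then the intrinsics apply), "rvec" (rotation vector, rad) and "tvec" (3), from world to camera coordinates, as OpenCV has them. Camera axes: x right, y down, z forward; pixel columns grow to the right and rows downward; lengths in mm; the calibration is good to about 2 mm. A picture is of the moment at which its call begins. There is no depth.
- finish_job(): hands the job in, once; it reports no verdict.
The state is a dict: "clock": time; "qpos": joint angles; "qd": joint speeds; "tau": joint torques, N m; "eef_pos": TCP position; "tool_rot": TCP orientation; "force": force on the tool from outside, world axes, zero at the start; "torque": the same for the moment, N m; "width": finger opening in mm.
Only numpy, scipy, OpenCV 4.12 (cv2) and the standard library are available. Lean on these libraries where they do the work, as an engineer would, in place of code of your own. Each camera call takes 0.05 s, during which the arm holds its last target. There are 200 camera calls.

## Working session

There is one attempt and no reset: what is moved stays moved. The work goes in short steps, Python scripts to look and compute and a tool call to move; the robot and the scene stay as the last step left them, time stands still between calls to the robot, and variables do not carry over. Pictures are saved under pics/ and viewed, about 8 in all and at most 12, crops included, and the job is handed in when it is done.

Besides the shell and the picture viewer there is one more tool, called after "Request:" as a command line: name --argument value ..., lists and objects as JSON in quotes. apply_moves: Moves the arm, as the interface text tells. Shifts and turns lie within -1 to 1; 1 stands for 0.04 m of shift or 5 degrees of turn. Its arguments: {"type":"object","properties":{"commands":{"type":"array"},"claw":{"type":"number"}},"required":["commands"]}

```bash
mkdir -p pics; cat > h.py <<'E'
import numpy as np, cv2
from cell import readout, eyes, finish_job
from scipy.spatial.transform import Rotation as Ro
def grab(n,f=None):
    d=eyes.get_image(n)
    if f: cv2.imwrite('pics/'+f,cv2.cvtColor(d['image'],cv2.COLOR_RGB2BGR))
    return d
def ray(d,u,v):
    K=np.array(d['mtx'],float); k=d['k1']
    p=cv2.undistortPoints(np.array([[[u,v]]],float),K,np.array([k,0,0,0.])).ravel()
    R=cv2.Rodrigues(np.array(d['rvec'],float))[0]; t=np.array(d['tvec'],float).ravel()
    return -R.T@t, R.T@np.array([p[0],p[1],1])
def plane(d,u,v,z):
    c,r=ray(d,u,v); return c+r*(z-c[2])/r[2]
def proj(d,P):
    return cv2.projectPoints(np.array([P],float),np.array(d['rvec'],float),np.array(d['tvec'],float),np.array(d['mtx'],float),np.array([d['k1'],0,0,0.]))[0].ravel()
E
python3 - <<'E'
from h import *
a=grab('scene','s1.png');b=grab('side','d1.png')
s=readout.read_state();print(s)
for d in(a,b):print(ray(d,280,210))
E
```

```text
{'clock': 0.1, 'qpos': array([-1.35081122,  0.62925232,  0.03845081,  1.51830076, -0.02700238,
        0.99629826, -0.01999437]), 'qd': array([ 0.00039352, -0.00021248, -0.00021185, -0.0007299 ,  0.00079096,
       -0.00032669, -0.0014204 ]), 'tau': array([ 2.58360858e-03, -5.64536476e+01,  1.23009536e+00, -1.93974102e+01,
        1.11693898e-02,  5.35571395e-03, -1.72126983e-05]), 'eef_pos': array([183.0533433 , 623.08955109, 230.47153179]), 'tool_rot': array([-1.57081617,  0.00174048,  1.2850099 ]), 'force': array([-0.01521123,  0.01583765, -0.40332411]), 'torque': array([-0.01196913,  0.01606433, -0.00223632]), 'width': 85.09454669989276}
(array([1110.5149935 ,   93.834289  ,  611.38390633]), array([-0.70941043, -0.26746817, -0.65210354]))
(array([  148.69899797, -1162.09777303,  1011.82612211]), array([ 0.26878617,  0.715587  , -0.64478015]))
```

View pics/s1.png

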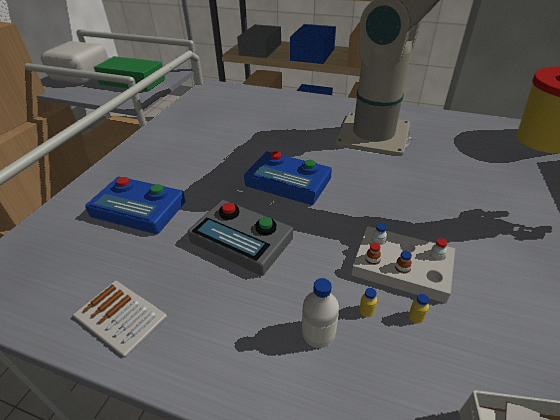

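View pics/d1.png

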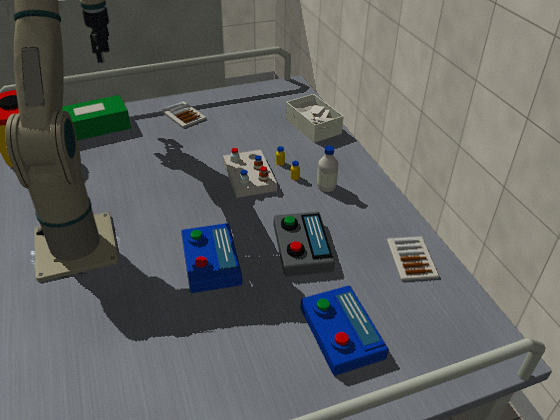

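Scene: grey terminal with red (229,210) and green (265,225) buttons; two blue look-alike terminals. Red-capped candidates in the rack are (375,248), which looks amber, and (441,243), which looks clear. I'll check these in one crop and measure.

```bash
python3 - <<'E'
from h import *
a=grab('scene');b=grab('side')
f=lambda d,x,y,w,h:cv2.resize(cv2.cvtColor(d['image'][y:y+h,x:x+w],cv2.COLOR_RGB2BGR),(400,400),interpolation=cv2.INTER_CUBIC)
cv2.imwrite('pics/c1.png',np.hstack([f(a,350,215,110,90),f(b,215,135,70,70)]))
def blobs(d,name,box):
    x,y,w,h=box
    I=d['image'][y:y+h,x:x+w]; H=cv2.cvtColor(I,cv2.COLOR_RGB2HSV)
    for col,rs in dict(red=[(0,8),(172,180)],green=[(50,80)],blue=[(105,125)]).items():
        m=sum(cv2.inRange(H,(lo,150,60),(hi,255,255)) for lo,hi in rs).astype(np.uint8)
        n,L,S,C=cv2.connectedComponentsWithStats(m)
        for i in range(1,n):
            if S[i,4]>8:
                u,v=C[i]+[x,y]; print(name,col,S[i],u.round(1),v.round(1),'z64',plane(d,u,v,64)[:2].round(1),'z45',plane(d,u,v,45)[:2].round(1))
blobs(a,'scene',(350,215,110,60));blobs(a,'scene',(190,195,105,45))
blobs(b,'side',(215,135,65,60));blobs(b,'side',(272,210,36,55))
E
```

```text
scene red [87 23 10 10 73] 441.4 242.3 z64 [506.7 208. ] z45 [485.7 212. ]
scene red [20 27 10 10 74] 374.7 246.5 z64 [560.4  84.6] z45 [541.3  84.3]
scene blue [27  8 10  9 53] 381.2 226.5 z64 [498.4  88.3] z45 [477.1  88.1]
scene blue [51 36 11  8 62] 406.0 254.3 z64 [561.9 145. ] z45 [542.9 146.8]
scene red [ 32   8  14  11 120] 228.4 207.9 z64 [ 544.6 -242.8] z45 [ 524.9 -254.5]
scene green [69 23 13 11 88] 265.9 222.0 z64 [ 561.6 -146.1] z45 [ 542.5 -154.5]
scene blue [89  0 16  5 44] 288.7 196.2 z64 [ 462.7 -128. ] z45 [ 440.2 -135.7]
side red [17 13  6  5 27] 234.4 149.9 z64 [508.7 209.6] z45 [515.9 237.1]
side red [45 31  7  6 30] 263.1 168.5 z64 [561.6  86.6] z45 [569.9 111.6]
side blue [40 21  6  4 20] 257.5 157.2 z64 [564.4 148.4] z45 [572.7 174.6]
side blue [26 35  6  4 22] 243.3 171.5 z64 [501.5  91.4] z45 [508.5 116.6]
side red [ 18  31  12  11 102] 295.4 246.1 z64 [ 532.3 -255.1] z45 [ 540.  -236.9]
side green [12  6 11  7 64] 288.9 219.2 z64 [ 553.3 -153.6] z45 [ 561.4 -133.4]
```

View pics/c1.png

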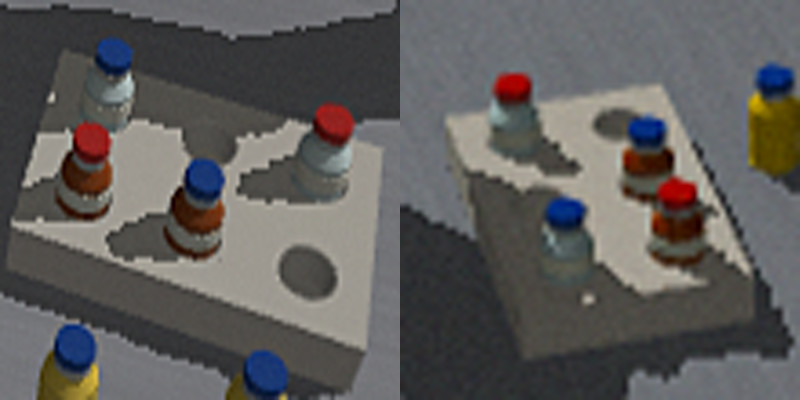

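Crop confirms the layout. Left view: clear/blue (112,55), amber/red (90,143), amber/blue (203,180), clear/red (333,125); the yellow vials are outside the rack. The target is amber/red, at about (561, 85). The green button is at about (556, -148), top at z≈57. Now moving towards the vial, staying high with the fingers shut.

Request:
apply_moves --commands '[[[-0.6, 0.05, -0.75, 0, 0, 0], [-0.6, 0.05, -0.75, 0, 0, 0], [-0.6, 0.05, -0.75, 0, 0, 0], [-0.6, 0.05, -0.75, 0, 0, 0], [-0.6, 0.05, -0.75, 0, 0, 0], [-0.6, 0.05, -0.75, 0, 0, 0], [-0.6, 0.05, -0.75, 0, 0, 0], [-0.6, 0.05, -0.75, 0, 0, 0]]]' --claw 0

```text
clock: 0.87
eef_pos: [357.1, 372.4, 210.4]
tool_rot: [-1.564, -0.004, 1.306]
force: [0.7, 1.1, 0.4]
width: 0.3
```

Request:
apply_moves --commands '[[[-0.6, 0.05, -0.73, 0, 0, 0], [-0.6, 0.05, -0.73, 0, 0, 0], [-0.6, 0.05, -0.73, 0, 0, 0], [-0.6, 0.05, -0.73, 0, 0, 0], [-0.6, 0.05, -0.73, 0, 0, 0], [-0.6, 0.05, -0.73, 0, 0, 0], [-0.6, 0.05, -0.73, 0, 0, 0], [-0.3, 0, -0.4, 0, 0, 0]]]'

```text
clock: 1.53
eef_pos: [530.6, 123.6, 193.5]
tool_rot: [-1.566, -0.003, 1.302]
force: [0.4, -0.6, 0.1]
width: 0.1
```

```bash
python3 - <<'E'
from h import *
a=grab('wrist','w1.png');s=readout.read_state();print(s['eef_pos'],s['tool_rot'],s['qpos'])
print(proj(a,[561,85,68]),proj(a,[563,147,68]),proj(a,[500,90,68]))
E
```

```text
[532.93166595 120.37322257 193.69160253] [-1.56887663e+00 -1.51662129e-03  1.29722350e+00] [-0.295109    0.52781208  0.03430619  1.85010116 -0.02824951  0.76500398
  1.05215363]
[250.97804683 243.38805281] [314.36980806 229.05654253] [236.14016959 181.81299571]
```

View pics/w1.png

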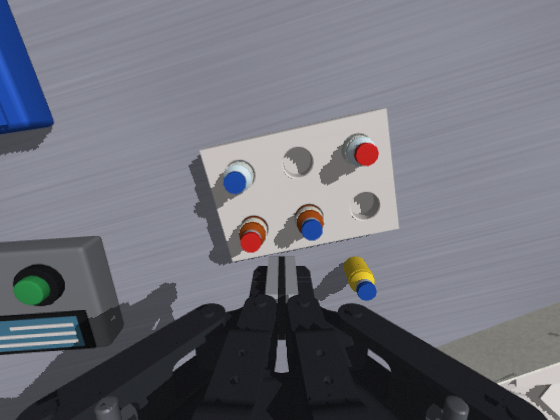

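The wrist view shows the amber vial's red cap at (251,242), and the projected estimate lands on it at (251,243). Moving over it.

Request:
apply_moves --commands '[[[-0.3, 0, -0.45, 0, 0, 0], [-0.3, 0, -0.45, 0, 0, 0], [0, 0, 0, 0, 0, 0]]]'

```text
clock: 1.83
eef_pos: [562.7, 83.7, 193.0]
tool_rot: [-1.568, -0.001, 1.293]
force: [0.4, 0.1, -0.5]
width: 0.1
```

```bash
python3 - <<'E'
from h import *
a=grab('wrist');s=readout.read_state();print(s['eef_pos'],s['tool_rot'])
H=cv2.cvtColor(a['image'],cv2.COLOR_RGB2HSV)
def bl(m,z):
    n,L,S,C=cv2.connectedComponentsWithStats(m)
    for i in range(1,n):
        if S[i,4]>40: print(S[i],C[i].round(1),plane(a,*C[i],z).round(1))
bl(cv2.inRange(H,(0,170,90),(5,255,255))|cv2.inRange(H,(174,170,90),(180,255,255)),68)
bl(cv2.inRange(H,(50,150,60),(80,255,255)),57)
E
```

```text
[561.27666662  85.49910689 192.86571912] [-1.56658210e+00 -1.44607734e-03  1.29424538e+00]
[395  90  25  25 470] [406.8 101.5] [507.  206.9  68. ]
[271 190  22  21 360] [281.4 200. ] [559.4  84.6  68. ]
[ 35 240  37  31 841] [ 53.1 254.4] [ 554.1 -150.    57. ]
```

Request:
apply_moves --commands '[[[0, 0.6, 0, 0, 0, 0], [0, 0.6, 0, 0, 0, 0], [0, 0.6, 0, 0, 0, 0], [0, 0.6, 0, 0, 0, 0], [0, 0, 0, 0, 0, 0], [0, 0, 0, 0, 0, 0], [0, 0, 0, 0, 0, 0], [0, 0, 0, 0, 0, 0]]]'

```text
clock: 2.55
eef_pos: [558.6, 95.7, 96.9]
tool_rot: [-1.566, -0.008, 1.302]
force: [-0.1, -0.5, -0.5]
width: -0.6
```

Request:
apply_moves --commands '[[[0, 0, 0, 0, 0, 0], [0, 0, 0, 0, 0, 0], [0, 0, 0, 0, 0, 0], [0, 0, 0, 0, 0, 0], [0, 0, 0, 0, 0, 0], [0, 0, 0, 0, 0, 0], [0, 0, 0, 0, 0, 0], [0, 0, 0, 0, 0, 0]]]'

```text
clock: 3.22
eef_pos: [561.8, 96.6, 102.3]
tool_rot: [-1.574, -0.013, 1.302]
force: [-0.7, 0.3, -0.5]
width: -0.2
```

Zero rows drift with the measurement noise, so I'm correcting and continuing the dwell in short calls.

Request:
apply_moves --commands '[[[-0.28, 0.2, -0.03, 0, 0, 0], [0, 0, 0, 0, 0, 0], [0, 0, 0, 0, 0, 0], [0, 0, 0, 0, 0, 0]]]'

```text
clock: 3.55
eef_pos: [559.4, 83.5, 92.7]
tool_rot: [-1.573, -0.012, 1.301]
force: [0.5, 0.7, 0.4]
width: -0.1
```

```bash
python3 - <<'E'
from h import *
for i in range(6):
  grab('wrist');s=readout.read_state();print(s['clock'],s['eef_pos'].round(1),s['tool_rot'].round(3))
E
```

```text
3.6 [559.5  83.8  92.8] [-1.574 -0.012  1.302]
3.65 [559.7  84.1  93. ] [-1.574 -0.012  1.302]
3.7 [559.9  84.4  93.1] [-1.574 -0.013  1.302]
3.75 [559.9  84.6  93.2] [-1.574 -0.013  1.303]
3.8 [559.9  84.6  93.3] [-1.574 -0.013  1.303]
3.85 [559.9  84.6  93.3] [-1.575 -0.013  1.303]
```

Camera calls hold the arm's last target with no drift. I'll finish the dwell that way: about 2.2 s at the correct pose.

```bash
python3 - <<'E'
from h import *
for i in range(42): grab('wrist')
s=readout.read_state();print(s['clock'],s['eef_pos'].round(1),s['tool_rot'].round(3),s['force'])
E
```

```text
5.95 [559.8  84.3  93.2] [-1.574 -0.012  1.302] [ 0.08750179 -0.66075972  1.22031646]
```

Request:
apply_moves --commands '[[[0, -0.8, 0, 0, 0, 0], [0, -0.8, 0, 0, 0, 0], [0, -0.8, 0, 0, 0, 0], [-0.9, 0, -0.1, 0, 0, 0], [-0.9, 0, -0.25, 0, 0, 0], [-0.9, 0, -0.25, 0, 0, 0], [-0.9, 0, -0.25, 0, 0, 0], [-0.9, 0, -0.25, 0, 0, 0]]]'

```text
clock: 6.62
eef_pos: [556.4, -94.2, 191.2]
tool_rot: [-1.575, -0.019, 1.326]
force: [1.5, -0.3, -0.1]
width: -0.1
```

Request:
apply_moves --commands '[[[-0.6, 0.2, -0.15, 0, 0, 0], [-0.6, 0.5, -0.15, 0, 0, 0], [0, 0.5, 0, 0, 0, 0]]]'

```text
clock: 6.87
eef_pos: [559.0, -158.4, 146.0]
tool_rot: [-1.588, -0.012, 1.313]
force: [0.4, -0.7, 0.0]
width: -0.1
```

```bash
python3 - <<'E'
from h import *
for i in range(5): grab('wrist')
a=grab('wrist','w2.png');s=readout.read_state();print(s['clock'],s['eef_pos'].round(1),s['tool_rot'].round(3),s['force'].round(1))
H=cv2.cvtColor(a['image'],cv2.COLOR_RGB2HSV)
n,L,S,C=cv2.connectedComponentsWithStats(cv2.inRange(H,(50,150,60),(80,255,255)))
for i in range(1,n):
    if S[i,4]>40:
        for z in(50,57): print(S[i],C[i].round(1),plane(a,*C[i],z).round(1))
print(proj(a,s['eef_pos']))
E
```

```text
7.1667 [ 560.2 -148.5  146.8] [-1.585 -0.018  1.324] [ 0.4  1.1 -0.8]
[ 258  191   37   37 1095] [275.7 209.1] [ 557.  -151.1   50. ]
[ 258  191   37   37 1095] [275.7 209.1] [ 554.7 -150.5   57. ]
[282.27674295 271.91874628]
```

View pics/w2.png

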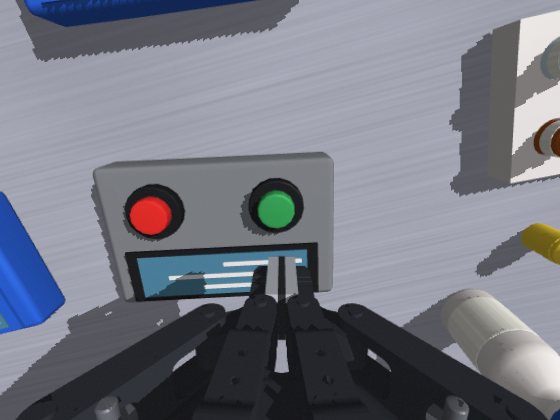

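The wrist view shows the green button at (276,209) on the grey terminal, with red at (151,215) well away. Correcting a few mm and descending.

Request:
apply_moves --commands '[[[-0.07, 0.4, 0.1, 0, 0, 0], [0, 0.6, 0, 0, 0, 0], [0, 0.6, 0, 0, 0, 0], [0, 0.1, 0, 0, 0, 0]]]'

```text
clock: 7.5
eef_pos: [564.0, -144.7, 84.5]
tool_rot: [-1.6, -0.02, 1.333]
force: [-0.4, 0.7, -1.2]
width: 0.4
```

```bash
python3 - <<'E'
from h import *
for i in range(5): grab('side')
s=readout.read_state();print(s['clock'],s['eef_pos'].round(1),s['tool_rot'].round(3),s['force'].round(1))
E
```

```text
7.75 [ 566.2 -146.6   87.8] [-1.606 -0.02   1.331] [ 0.3 -0.8 -0.4]
```

Request:
apply_moves --commands '[[[-0.14, 0.15, 0.24, 0.4, 0, 0], [0, 0.15, 0, 0, 0, 0]]]'

```text
clock: 7.92
eef_pos: [558.1, -150.1, 79.0]
tool_rot: [-1.577, -0.02, 1.332]
force: [0.5, -0.7, -0.2]
width: 0.2
```

```bash
python3 - <<'E'
from h import *
for i in range(5): grab('side')
s=readout.read_state();print(s['clock'],s['eef_pos'].round(1),s['tool_rot'].round(3),s['force'].round(1))
E
```

```text
8.1667 [ 558.4 -148.5   78.2] [-1.577 -0.021  1.333] [0.6 0.7 0.4]
```

Request:
apply_moves --commands '[[[-0.05, 0.3, 0.06, 0, 0, 0], [0, 0.15, 0, 0, 0, 0]]]'

```text
clock: 8.33
eef_pos: [557.5, -149.6, 61.7]
tool_rot: [-1.582, -0.021, 1.334]
force: [-2.0, 0.0, 1.3]
width: -0.3
```

Request:
apply_moves --commands '[[[0, 0.12, 0, 0, 0, 0]]]'

```text
clock: 8.42
eef_pos: [557.8, -149.6, 57.0]
tool_rot: [-1.582, -0.021, 1.334]
force: [-0.5, -0.0, 5.1]
width: -0.4
```

Request:
apply_moves --commands '[[[0, 0.12, 0, 0, 0, 0], [0, 0.1, 0, 0, 0, 0]]]'

```text
clock: 8.58
eef_pos: [558.1, -149.6, 55.3]
tool_rot: [-1.582, -0.021, 1.333]
force: [-13.3, 2.8, 49.5]
width: 0.4
```

```bash
python3 - <<'E'
from h import *
for i in range(3): grab('side'); s=readout.read_state();print(s['clock'],s['eef_pos'].round(1),s['force'].round(1))
E
```

```text
8.6333 [ 558.  -149.6   55.4] [-10.9   1.8  40.9]
8.6833 [ 558.  -149.6   55.4] [-10.2   2.7  40.2]
8.7333 [ 558.  -149.6   55.4] [-11.4   1.7  41.1]
```

Force of 41 N at a hard stop, after a ramp of about 5 N over roughly 6 mm: the button is bottomed. Releasing.

Request:
apply_moves --commands '[[[0, -0.3, 0, 0, 0, 0], [0, -0.6, 0, 0, 0, 0], [0, -0.8, 0, 0, 0, 0], [0, -0.8, 0, 0, 0, 0], [0, -0.8, 0, 0, 0, 0], [0, -0.3, 0, 0, 0, 0], [0, 0, 0, 0, 0, 0]]]'

```text
clock: 9.32
eef_pos: [557.5, -151.0, 209.1]
tool_rot: [-1.589, -0.022, 1.335]
force: [0.8, 0.4, 0.5]
width: -0.2
```

```bash
python3 - <<'E'
from h import *
for i in range(8): grab('wrist')
a=grab('scene');b=grab('wrist','w3.png');s=readout.read_state();print(s['clock'],s['eef_pos'].round(1),s['force'].round(1))
I=cv2.cvtColor(a['image'],cv2.COLOR_RGB2BGR)[150:360,180:460]
cv2.imwrite('pics/s2.png',cv2.resize(I,(784,588),interpolation=cv2.INTER_CUBIC))
H=cv2.cvtColor(a['image'],cv2.COLOR_RGB2HSV)
for nm,m in dict(red=cv2.inRange(H,(0,150,60),(8,255,255))|cv2.inRange(H,(172,150,60),(180,255,255)),green=cv2.inRange(H,(50,150,60),(80,255,255)),blue=cv2.inRange(H,(105,150,60),(125,255,255))).items():
    n,L,S,C=cv2.connectedComponentsWithStats(m)
    for i in range(1,n):
        u,v=C[i]
        if 20<S[i,4]<200 and 200<u<460 and 190<v<300: print(nm,S[i,4],C[i].round(1))
E
```

```text
9.8167 [ 555.1 -150.6  205. ] [ 0.  -0.5 -0. ]
red 119 [228.4 207.9]
red 71 [441.4 242.5]
red 74 [374.7 246.5]
green 94 [265.8 222.1]
blue 49 [381.2 226.7]
blue 64 [406.  254.3]
blue 79 [370.4 292.2]
blue 85 [422.9 298.1]
```

View pics/s2.png

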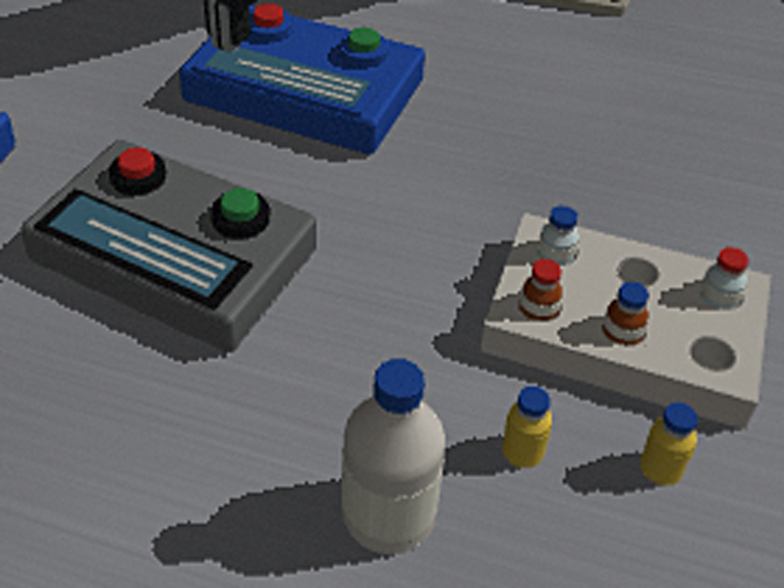

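Both buttons are up: crop (240,205) for green and (136,163) for red. All caps are at their starting pixels, the bottle is standing and the gripper is clear. Handing in.

```bash
python3 -c "
from h import *
finish_job()"
```

```text
the job is handed in; nothing more can be done
```

I did the medicine check and handed it in at about 10 s of the 48 s allowed; the hand-in reports no verdict.

- **Pointing:** I held the closed fingertips about 25 mm above the red cap of the amber vial for about 2.4 s. They stayed within about 2 mm sideways of the cap centre. Before that I tried to hold with zero rows, which let the arm drift about 11 mm sideways at about 30 mm above the cap. I corrected that and did the full hold from there.
- **Green button:** I pressed the button on the grey terminal to its hard stop. The force rose to about 5 N over roughly 6 mm, then to about 41 N steady (49.5 N peak) at the stop. That passes the 40 N figure, but that limit is for the arm or gripper body, and this contact should have been on the fingertips. The 120 N wrist limit was not approached. I then released it and lifted clear to about 205 mm.
- **Last checks:** The wrist force was back near zero. In the final scene picture the green button was within 0.1 pixel of where it began, and the red button and all four vial caps were within 0.2 pixel. The saline bottle was upright and looked unmoved, though I did not measure its position. None of these checks failed.

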